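# Third hand: hold the tank thermometer down on its gasket for clamping

### The job

Be the third hand for a colleague who is about to clamp the dial thermometer onto the chocolate tank: take the thermometer out of the draining rack by its round dial case, lower its tapered stem upright into the open neck on the tank's lid, and press it straight down on the soft gasket with a steady force of about 12 newtons (never more than 25, which would crush the gasket). Hold that push for at least three seconds and finish the program while still gripping the case and pressing; nothing is let go. Leave the other fittings, the clamp and the things lying about where they are.

Things in the scene. Friction and masses are not known exactly. Their poses are not given: they have to be found in the camera images.
- thermometer: The part to fit: steel dial thermometer, 0.25-0.4 kg, upright in a rack hole, the only fitting with a dial on top. Origin: centre of the underside of its flange (50 mm across, z 0-7 mm); z up. Below: tapered stem 55 mm long, 30 mm across at the top, 17 at the tip. Above: neck 18 mm across, hexagon from z 42 mm, dial case 52 mm across, z 52-78 mm. Its turn about z does not matter.
- case (a point): Centre of the thermometer's dial case (52 mm across, 26 mm high), 65 mm above the flange's underside; the place to grip it, across the case from above.
- stem_tip (a point): Lower end of the thermometer's tapered stem, 55 mm below the flange's underside.
- tank: Steel chocolate tank, fixed, 250 x 270 mm, lid top 125 mm above the table, to the left or the right. Origin: centre of its underside; x to its back, y to its left. On the lid: the open neck (neck), a second neck already capped and clamped, 82 mm behind and 15 mm right of the first, and a bar handle at the front (both up to 153 mm high), and the loose clamp.
- neck (a point): Centre of the top of the white gasket on the tank's open neck, unpressed, 165 mm above the table; z up. Below it an upright bore 35 mm across leads through the lid into the tank, with over 100 mm of free depth.
- gasket: Soft silicone lip gasket on the open neck's ferrule, 50 mm outside, 36 mm inside, standing 7 mm proud. The thermometer's flange comes down flat on it. It gives straight down about 1 mm for every 4 N, 6 mm at most: 12 N press it 3 mm down. The thermometer's own weight (about 3 N) counts towards the force on it.
- rack: White draining rack, fixed, 90 mm (x) by 300 mm (y), plate 10 mm thick with its top 77 mm above the table. Origin: centre of its footprint at table height. Three holes 37 mm across in a row along its y, 98 mm apart, hold the thermometer, the plug and the hose tail by their flanges, in any order.
- plug: Bystander: blanking plug with the same flange and a black knob 30 mm across, in the rack, top 42 mm above its flange's underside (its origin).
- hose_tail: Bystander: ribbed steel hose tail with the same flange, 26 mm across, in the rack, top 63 mm above its flange's underside (its origin).
- clamp: Bystander: the hinged two-half steel clamp with wing nut that the colleague will use, about 75 mm across and 13 mm high, lying on the tank's lid.
- scraper: Bystander: scraper with black handle and flat steel blade, 290 mm long, lying flat on the left of the table.
- mould: Bystander: clear praline mould, 135 x 275 x 22 mm, lying on the table.
- spare_gasket: Bystander: spare white gasket ring, 50 mm across and 7 mm high, lying on the table.
- bowl: Bystander: steel bowl, 140 mm across and 70 mm high, at the left of the table.

How it is judged:
On the way, in this order (a step that is already met when the one before it is completed fails the run):
1. the thermometer is lifted clear of the rack, standing upright (z of stem_tip in the frame of rack above 0.08 m and angle between thermometer's own z axis and vertical below 0.25 rad), for 0.1 s.
2. its stem is in the tank's open neck, at least 20 mm deep (horizontal distance between stem_tip and neck below 0.012 m and z of stem_tip in the frame of neck below -0.02 m), for 0.1 s.
3. it is pressed on the gasket with 7 to 18 N without a break for 2 s (contact force between thermometer and gasket between 7 and 18 N), for 2 s.
At the end, for the whole second after the job is handed in: The thermometer stands in the tank's open neck, upright within 4 degrees and centred within 5 mm, its flange on the gasket and pressed on it with 7 to 18 N throughout the last second, at rest, with the fingers still gripping it (around the case or below its top, not merely pushing on the dial) (all of step 3 and horizontal distance between thermometer and neck below 0.005 m and z of thermometer in the frame of neck between -0.008 and 0.002 m and angle between thermometer's own z axis and vertical below 0.07 rad and linear speed of thermometer below 0.02 m/s and contact force between the fingers and thermometer above 3 N and z of the grasp point in the frame of thermometer below 0.084 m); the arm keeps its last pose, push and grip.
It fails at once if the gasket is crushed (more than 25 N) (contact force between thermometer and gasket above 25 N).
It fails at once if another fitting, the clamp or a thing lying about is moved by more than 30 mm (distance of any of plug, hose_tail, clamp, scraper, mould, spare_gasket, bowl from where it was at the start of the episode above 0.03 m).
It also fails if it takes over 56 s, if anything falls off the work surface, if the arm or the gripper's body presses on something with over 40 N, if the wrist force passes 120 N, or if a joint passes its speed limit or range.

### The arm

A 6-joint arm with a two-finger parallel gripper is mounted at the origin on the work surface. World frame = base frame: x ahead of the robot, y to its left, z up, the work surface at z = 0. Lengths are in m, angles in rad, forces in N, time in s.
With the tool pointing down it reaches from about 0.35 to 0.975 m from the base axis. Payload 4.9 kg.
Tool frame: the origin (TCP) lies at the very end of the fingers, on their centre line; the grasp point (between the pads) lies 19 mm behind it; z points along the fingers, x is the direction in which the jaws open and shut, and the axes are right-handed (so a half turn about z gives the same grasp; the last joint's range is limited). The gripper opens to 85 mm and grips with 20 to 120 N. Pads are 22 mm wide; open, the fingers measure 114 mm over their backs; the gripper's body (76 mm by 85 mm) begins 54 mm behind the grasp point. The pads swing forward as they close: fully open they stand 13 mm farther back than shut.
Start: joints at [-1.432, 0.053, 1.613, -0, 1.476, -0.119], TCP at [0.159, -0.604, 0.231] pointing down, gripper open.
Joint ranges: [-3.01, 3.01], [-1.01, 2.22], [0.06, 2.58], [-1.02, 4.17], [0.09, 2.62], [-3.14, 3.14]. Speed limits (rad/s): [2.57, 2.57, 3.14, 3.14, 3.14, 3.14].

### API

Orientations are given as a rotation vector (axis times angle).
In Python, from station import readout, viewer, ctrl, nets gives the robot as it stands. The module is installed in compiled form; this text tells all that it offers.
- The arm moves only by the tool step_arm, never from a script. Its argument "moves" is a list that holds one entry, the list of rows, each a list of 4 numbers: the shift along the world's x, y, z in cm, then the turn about the world's z in rad. In form: [[[dx, dy, dz, yaw], ...]]. A call has 1 to 10 rows; each row shifts and turns the commanded pose from where the row before left it; what a row does not reach is not made up. A row lasts 1/12 s, in which the tool goes at most 41.7 mm and 7.16 degrees, less where a joint would pass 70% of its speed; a pose out of reach is approached as far as the arm can. A call is refused whole if a number of a shift passes 4.17 or a number of a turn 0.125, either way. A call with a gripper value outside its range is refused whole. "grip" is the closure, from 0 (fully open) to 1 (shut), set as the call begins (left out, the last holds). The fingers move at their own pace and stop on an object; "squeeze" is the grip in N (left out, the last holds). Time passes only in rows, so rows that do not move let the fingers close. It gives the time, the measured TCP pose, the force and the opening at its end, in the units of the state.
- readout.get_obs(): the state, without advancing time (a new reading comes with each control period).
- viewer.get_image(name): name is "scene" or "side" or "wrist"; returns the picture (400x640x3 uint8, blue, green, red); there is no depth.
- viewer.calibration(name): a dict with "camera_matrix" (3x3 intrinsics, pixels), "R" (3x3) and "t" (3): a world point X has camera coordinates R X + t. Camera axes: x right, y down, z forward; pixel columns grow to the right and rows downward; lengths in m; the calibration is good to about 2 mm. A picture is of the moment at which its call begins: read the wrist's pose just before it. calibration takes no time and is no camera call; for the wrist camera it gives the pose at the moment of the call.
- ctrl.finish_job(): hands the job in, once; it reports no verdict.
Trained networks look in the newest picture that a camera, given by its name, has taken for a name from the list of things; names that differ only in an ending like _2 or _b are one class to them, and where a whole thing is asked for, a point or a joint stands for the part that bears it (a point fixed in the world has none). Each returns a list of dicts, best first, with "confidence" (0 to 1); they miss things now and then, are a little off and sometimes report something else, mostly with a low value. They report only what shows in the picture. A call takes as long as a camera call.
- nets.masks_of(camera, thing): "region" (400x640 bool, what is visible of it) and "box" ([left, top, right, bottom] in pixels, round what is visible of it).
- nets.pinpoint(camera, thing): "at" ([column, row] in pixels: a listed point, or the origin of a listed thing).
The state is a dict: "t": time; "q": joint angles; "dq": joint speeds; "effort": joint torques, N m; "tool_pos": TCP position; "tool_rot": TCP orientation; "contact_force": force on the tool from outside, world axes, zero at the start; "wrist_torque": the same for the moment, N m; "opening": finger opening in m.
Only numpy, scipy, OpenCV 4.12 (cv2) and the standard library are available. Lean on these libraries where they do the work, as an engineer would, in place of code of your own. Each camera call takes 0.05 s, during which the arm holds its last target. There are 200 camera calls.

## Working session

There is one attempt and no reset: what is moved stays moved. The work goes in short steps, Python scripts to look and compute and a tool call to move; the robot and the scene stay as the last step left them, time stands still between calls to the robot, and variables do not carry over. Pictures are saved under pics/ and viewed, about 8 in all and at most 12, crops included, and the job is handed in when it is done.

Besides the shell and the picture viewer there is one more tool, called after "Request:" as name(argument=value, ...), one argument or row to a line, values as JSON. step_arm: Moves the arm, as the interface text tells. Its arguments: {"type":"object","properties":{"moves":{"type":"array","items":{"type":"array","items":{"type":"array","items":{"type":"number"}}}},"grip":{"type":"number"},"squeeze":{"type":"number"}},"required":["moves"]}

```bash
mkdir -p pics; cat > h.py <<'E'
import numpy as np, cv2
from station import readout, viewer, ctrl, nets
def onplane(cam,px,z,cal=None):
    c=cal or viewer.calibration(cam); K=np.array(c["camera_matrix"]);R=np.array(c["R"]);t=np.array(c["t"])
    d=R.T@np.linalg.inv(K)@np.array([px[0],px[1],1.]); o=-R.T@t
    return o+d*(z-o[2])/d[2]
def tri(obs):
    A=[];b=[]
    for c,px in obs:
        K=np.array(c["camera_matrix"]);R=np.array(c["R"]);t=np.array(c["t"])
        d=R.T@np.linalg.inv(K)@np.array([px[0],px[1],1.]);d/=np.linalg.norm(d);o=-R.T@t
        P=np.eye(3)-np.outer(d,d);A.append(P);b.append(P@o)
    return np.linalg.lstsq(np.vstack(A),np.hstack(b),rcond=None)[0]
E
python3 - <<'E'
from h import *
np.set_printoptions(precision=4,suppress=True)
o=readout.get_obs();print(o["t"],o["tool_pos"],o["tool_rot"],o["contact_force"],o["opening"])
ims=[]
for cam in("scene","side","wrist"):
    im=viewer.get_image(cam);cv2.imwrite(f"pics/{cam}0.png",im)
    c=viewer.calibration(cam); print(cam,-np.array(c["R"]).T@c["t"])
    for th,z in(("case",.142),("neck",.165),("stem_tip",.022),("thermometer",.077),("plug",.077),("hose_tail",.077),("tank",0),("clamp",.125)):
        for r in nets.pinpoint(cam,th)[:2]: print(cam,th,round(r["confidence"],2),np.round(r["at"],1),onplane(cam,r["at"],z))
s=[cv2.imread(f"pics/{c}0.png") for c in("scene","side")]
cv2.imwrite("pics/both.png",cv2.resize(np.vstack(s),(480,600)))
print(readout.get_obs()["t"])
E
```

```text
0.0 [ 0.1593 -0.6037  0.23  ] [-2.4874  1.9165  0.0023] [ 0.937  -0.0267  0.2243] 0.08551611238074945
scene [ 0.7954 -0.5646  1.0052]
scene case 0.7 [367.2 178.1] [0.5326 0.1429 0.142 ]
scene case 0.22 [383.1 176.1] [0.5691 0.1743 0.142 ]
scene neck 0.66 [296.5 286.6] [ 0.5508 -0.2606  0.165 ]
scene neck 0.44 [339.8 133.6] [0.3821 0.2433 0.165 ]
scene stem_tip 0.61 [343.1 134.7] [0.325  0.3821 0.022 ]
scene stem_tip 0.39 [295.7 287.7] [ 0.509  -0.2127  0.022 ]
scene thermometer 0.75 [362.2 190.5] [0.5226 0.1433 0.077 ]
scene plug 0.65 [386.2 175.1] [0.5586 0.2389 0.077 ]
scene hose_tail 0.76 [401.8 162.3] [0.5783 0.3157 0.077 ]
scene hose_tail 0.72 [345.  133.9] [0.355 0.336 0.077]
scene tank 0.96 [305.  294.5] [ 0.5357 -0.2083  0.    ]
scene clamp 0.69 [384.8 173.2] [0.564 0.202 0.125]
scene clamp 0.63 [304.7 249.7] [ 0.5003 -0.1481  0.125 ]
side [-0.0729  0.5648  0.8529]
side case 0.72 [254.4 211.5] [0.5203 0.1547 0.142 ]
side case 0.31 [289.6 309.9] [0.2427 0.3069 0.142 ]
side neck 0.75 [338.  133.1] [ 0.5576 -0.2628  0.165 ]
side thermometer 0.72 [262.5 221.5] [0.5261 0.1299 0.077 ]
side thermometer 0.34 [190.3 255.5] [0.5851 0.3368 0.077 ]
side plug 0.7 [224.  237.3] [0.5655 0.2393 0.077 ]
side hose_tail 0.87 [193.1 254.8] [0.5812 0.3307 0.077 ]
side tank 0.72 [331.9 180.3] [ 0.5397 -0.2096  0.    ]
side clamp 0.76 [326.8 167.3] [ 0.5021 -0.1352  0.125 ]
wrist [ 0.2369 -0.5833  0.3732]
1.35
```

View pics/scene0.png

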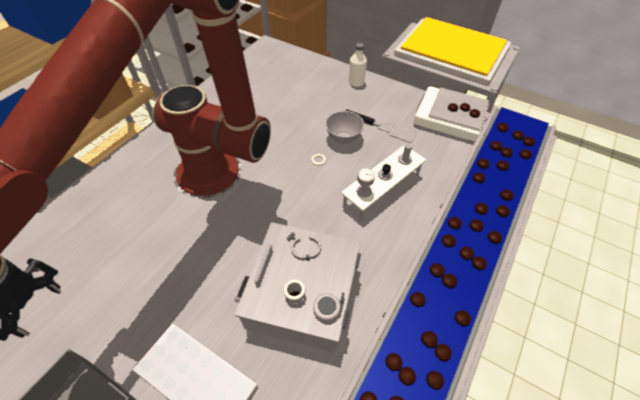

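View pics/side0.png

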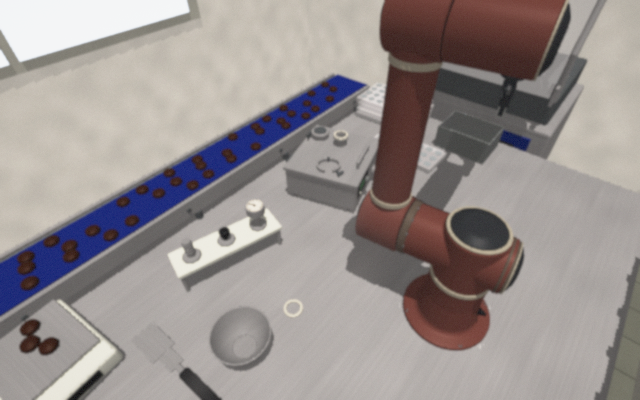

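Tank on the right with its open neck near scene px (296,287). The rack is on the left, with the thermometer in its nearest hole, scene px (367,178). I'll pass over the neck for a wrist look on the way.

Request:
step_arm(
  moves=[
    [[2.6,2.7,1.0,0],[2.6,2.7,1.0,0],[2.6,2.7,1.0,0],[2.6,2.7,1.0,0],[2.6,2.7,1.0,0],[2.6,2.7,1.0,0],[2.6,2.7,1.0,0],[2.6,2.7,1.0,0],[2.6,2.7,0,0],[2.6,2.7,0,0]],
  ],
  grip=0,
)

```text
t: 2.18
tool_pos: [0.4206, -0.3331, 0.3128]
tool_rot: [2.488, -1.917, 0.004]
contact_force: [-0.3, -0.6, -0.3]
opening: 0.0855
```

Request:
step_arm(
  moves=[
    [[2.5,2.5,0,0],[2.5,2.5,0,0],[0,0,0,0],[0,0,0,0]],
  ],
)

```text
t: 2.52
tool_pos: [0.4702, -0.2831, 0.3113]
tool_rot: [2.492, -1.913, 0.0]
contact_force: [-0.2, 0.1, 0.0]
opening: 0.0852
```

```bash
cat > look.py <<'E'
import sys
from h import *
np.set_printoptions(precision=4,suppress=True)
o=readout.get_obs();print(o["t"],o["tool_pos"],o["tool_rot"],o["contact_force"],o["q"])
c=viewer.calibration("wrist");im=viewer.get_image("wrist");cv2.imwrite(f"pics/{sys.argv[1]}.png",im)
print("cam",-np.array(c["R"]).T@c["t"])
for a in sys.argv[2:]:
    th,z=a.split(":");z=float(z)
    for r in nets.pinpoint("wrist",th)[:2]: print(th,round(r["confidence"],2),np.round(r["at"],1),onplane("wrist",r["at"],z,c))
    for r in nets.masks_of("wrist",th)[:1]:
        ys,xs=np.nonzero(r["region"]);print(" mask",round(r["confidence"],2),r["box"],len(xs))
E
python3 look.py w1 neck:.165 gasket:.165 clamp:.125 tank:0
```

```text
2.5167 [ 0.4702 -0.2831  0.3113] [ 2.4916 -1.9129  0.    ] [-0.2337  0.0848  0.0054] [-0.6774 -0.1645  1.6897 -0.0003  1.6164  0.6321]
cam [ 0.5477 -0.2618  0.4532]
neck 0.97 [322.7  92. ] [ 0.5488 -0.267   0.165 ]
neck 0.57 [479.6 232.5] [ 0.4711 -0.4308  0.165 ]
 mask 0.95 [90.4, 1.5, 416.7, 234.7] 65629
 mask 0.62 [287.6, 60.0, 352.5, 124.4] 1386
 mask 0.64 [123.8, 63.7, 213.2, 174.0] 2752
tank 0.55 [275.   92.5] [ 0.5339 -0.214   0.    ]
 mask 0.92 [84.4, 0.0, 414.1, 232.4] 65973
```

View pics/w1.png

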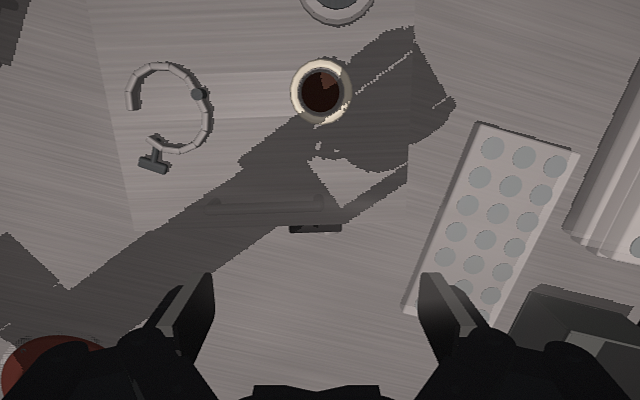

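The wrist view shows the open neck ring centred near px (320.5, 91), which puts it at about (0.548, -0.266). Next is the thermometer.

Request:
step_arm(
  moves=[
    [[0,4,0,0],[0,4,0,0],[0,4,0,0],[0,4,0,0],[0,4,0,0],[0,4,0,0],[0,4,0,0],[0,4,0,0],[0,4,0,0],[0,4,0,0]],
  ],
)

```text
t: 3.8
tool_pos: [0.469, 0.1173, 0.3117]
tool_rot: [-2.487, 1.918, -0.001]
contact_force: [0.3, -0.7, -0.2]
opening: 0.0854
```

Request:
step_arm(
  moves=[
    [[0,0,0,0],[0,0,0,0],[0,0,0,0]],
  ],
)

```text
t: 4.05
tool_pos: [0.4693, 0.1154, 0.3113]
tool_rot: [2.488, -1.917, 0.001]
contact_force: [-0.3, -0.3, -0.2]
opening: 0.0853
```

```bash
python3 look.py w2 case:.142 thermometer:.077 plug:.077 rack:0
```

```text
4.05 [0.4693 0.1154 0.3113] [ 2.4884 -1.917   0.0005] [-0.2535 -0.2503 -0.2268] [ 0.0873 -0.3287  1.8262 -0.0005  1.6441  1.4001]
cam [0.5469 0.1366 0.4532]
case 0.97 [300.2 116.2] [0.5243 0.1443 0.142 ]
 mask 0.95 [266.0, 83.2, 328.6, 148.9] 3090
thermometer 0.78 [302.4 106. ] [0.53   0.1461 0.077 ]
 mask 0.95 [265.8, 75.2, 331.5, 147.3] 3157
plug 0.74 [297.7 113.1] [0.5219 0.1491 0.077 ]
plug 0.56 [214.   56.2] [0.5536 0.2415 0.077 ]
 mask 0.74 [185.6, 29.2, 242.1, 82.2] 2301
rack 0.73 [231.1  63.2] [0.5525 0.242  0.    ]
rack 0.24 [570.1 174.1] [ 0.5323 -0.2114  0.    ]
 mask 0.91 [50.5, 0.4, 368.5, 171.8] 16859
```

View pics/w2.png

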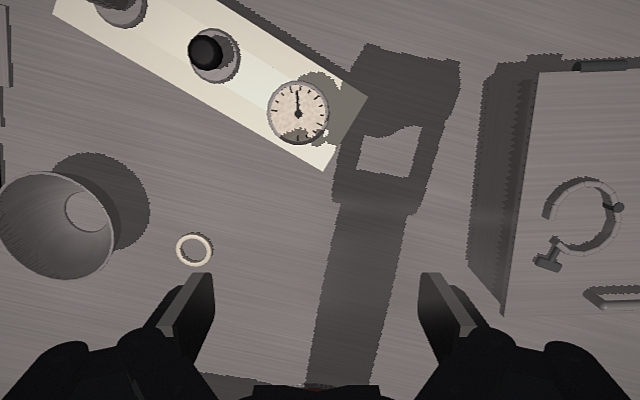

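Dial centre at px (299,113), so the case is near (0.525, 0.145). Moving over it, then down.

Request:
step_arm(
  moves=[
    [[1.9,1.0,0,0],[1.9,1.0,0,0],[1.8,1.0,0,0],[0,0,-3,0],[0,0,-3,0],[0,0,-3,0],[0,0,0,0],[0,0,0,0]],
  ],
)

```text
t: 5.17
tool_pos: [0.5242, 0.1454, 0.2196]
tool_rot: [2.486, -1.916, -0.005]
contact_force: [0.6, 0.6, 0.8]
opening: 0.0854
```

```bash
python3 look.py w3 case:.142 thermometer:.077
```

```text
5.1667 [0.5242 0.1454 0.2196] [ 2.4859 -1.9159 -0.0048] [0.6057 0.5804 0.7969] [ 0.1337 -0.1309  1.8111  0.      1.4658  1.4469]
cam [0.6024 0.1665 0.3611]
case 0.6 [318.8 215.9] [0.5268 0.1448 0.142 ]
case 0.33 [206.6 126.1] [0.5655 0.2254 0.142 ]
 mask 0.67 [275.5, 162.2, 360.0, 259.3] 6093
thermometer 0.56 [316.  183.8] [0.5311 0.1478 0.077 ]
 mask 0.86 [275.2, 156.8, 359.7, 258.7] 6145
```

View pics/w3.png

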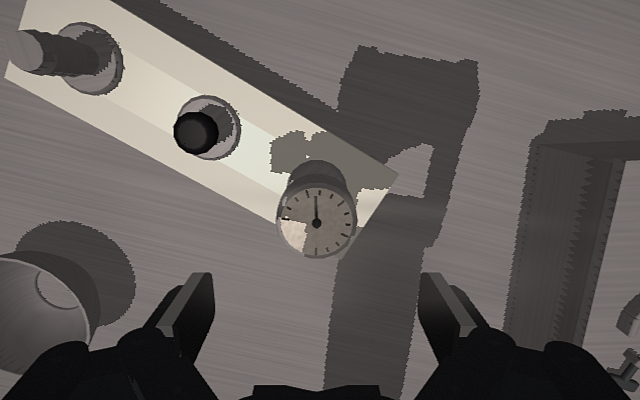

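Request:
step_arm(
  moves=[
    [[0.2,0,-2.4,0],[0,0,-2.4,0],[0,0,-2.4,0],[0,0,-1.6,0],[0,0,-0.8,0],[0,0,0,0],[0,0,0,0]],
  ],
)

```text
t: 6.0
tool_pos: [0.5281, 0.1458, 0.1266]
tool_rot: [-2.488, 1.917, -0.002]
contact_force: [0.4, -0.0, 0.7]
opening: 0.0853
```

Request:
step_arm(
  moves=[
    [[0,0,0,0],[0,0,0,0],[0,0,0,0],[0,0,0,0],[0,0,0,0],[0,0,0,0],[0,0,0,0],[0,0,0,0],[0,0,0,0]],
  ],
  grip=1,
  squeeze=60,
)

```text
t: 6.75
tool_pos: [0.5286, 0.146, 0.1273]
tool_rot: [-2.487, 1.916, -0.003]
contact_force: [-0.6, 0.4, 5.2]
opening: 0.0502
```

Request:
step_arm(
  moves=[
    [[0,0,0.5,0],[0,0,1.0,0],[0,0,2,0],[0,0,2.5,0],[0,0,2.5,0],[0,0,2.5,0],[0,0,2.5,0],[0,0,2.5,0],[0,0,2.0,0],[0,0,1.0,0]],
  ],
)

```text
t: 7.58
tool_pos: [0.5279, 0.1457, 0.3188]
tool_rot: [-2.486, 1.916, -0.005]
contact_force: [1.0, 0.4, -2.4]
opening: 0.0503
```

Request:
step_arm(
  moves=[
    [[0,0,0,0],[0,0,0,0],[0,0,0,0]],
  ],
)

```text
t: 7.83
tool_pos: [0.5265, 0.1455, 0.313]
tool_rot: [2.487, -1.916, -0.004]
contact_force: [0.0, -0.3, -3.0]
opening: 0.0501
```

```bash
python3 look.py w4 case:.3 thermometer:.26
python3 - <<'E'
from h import *
np.set_printoptions(precision=4,suppress=True)
cs=[]
for cam in("scene","side"):
    c=viewer.calibration(cam);im=viewer.get_image(cam);cv2.imwrite(f"pics/{cam}4.png",im)
    r=nets.masks_of(cam,"thermometer")
    if r:
        b=np.array(r[0]["box"]);print(cam,r[0]["confidence"],b)
    cs.append((c,im))
    for th in("stem_tip","thermometer","case"):
        for r in nets.pinpoint(cam,th)[:1]:print(cam,th,r)
K=[]
for c,im in cs:
    P=np.array([.528,.146,.27]);x=np.array(c["camera_matrix"])@(np.array(c["R"])@P+c["t"]);u,v=(x[:2]/x[2]).astype(int)
    K.append(cv2.resize(im[max(0,v-50):v+50,max(0,u-60):u+60],(480,400),interpolation=2)[:,:400])
    print(u,v)
cv2.imwrite("pics/c4.png",np.hstack(K))
E
```

```text
7.8333 [0.5265 0.1455 0.313 ] [ 2.4865 -1.9159 -0.0039] [ 0.0429 -0.3142 -3.0056] [ 0.1335 -0.1688  1.6908 -0.      1.6232  1.4465]
cam [0.6046 0.1666 0.4547]
case 0.23 [314.5 207.5] [0.5548 0.1543 0.3   ]
 mask 0.95 [248.9, 197.9, 382.6, 372.5] 17186
thermometer 0.77 [313.3 233.2] [0.5263 0.1477 0.26  ]
 mask 0.73 [248.6, 194.1, 385.7, 375.6] 17465
scene 0.86 [361.7 122.5 383.1 166.7]
scene stem_tip {'at': [368.1, 162.5], 'confidence': 0.74}
scene thermometer {'at': [368.9, 146.0], 'confidence': 0.75}
scene case {'at': [371.2, 127.3], 'confidence': 0.58}
side 0.88 [241.6 144.3 256.9 193.7]
side stem_tip {'at': [233.5, 255.8], 'confidence': 0.61}
side thermometer {'at': [252.5, 171.4], 'confidence': 0.64}
side case {'at': [244.7, 152.9], 'confidence': 0.63}
371 145
247 172
```

View pics/c4.png

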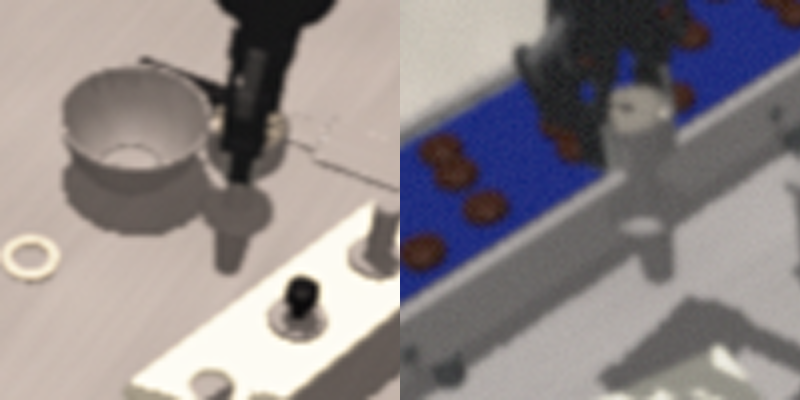

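The rack hole is empty and the thermometer is hanging in the fingers. Next I check for tilt against a projected vertical axis.

```bash
python3 - <<'E'
from h import *
from scipy.optimize import least_squares
np.set_printoptions(precision=4,suppress=True)
def proj(cam,P):
    c=viewer.calibration(cam);x=np.array(c["camera_matrix"])@(np.array(c["R"])@np.array(P)+c["t"]);return x[:2]/x[2]
for cam in("scene","side"):
    for n,z in(("top",.345),("case",.332),("flange",.267),("tip",.212)):print(cam,n,proj(cam,[.5265,.1455,z]))
C={c:viewer.calibration(c) for c in("scene","side")}
print("tip",tri([(C["scene"],(368,162.5)),(C["side"],(251.5,190.8))]))
print("flange",tri([(C["scene"],(370.5,147.5)),(C["side"],(247.5,178.5))]))
E
```

```text
scene top [373.7327 123.9962]
scene case [373.1431 127.8932]
scene flange [370.3725 146.2043]
scene tip [368.2366 160.3208]
side top [243.7645 148.4327]
side case [244.6175 152.8598]
side flange [248.6351 173.712 ]
side tip [251.7432 189.8438]
tip [0.5285 0.1441 0.2061]
flange [0.5253 0.1521 0.2561]
```

Upright: tip at (0.5285, 0.144), below the TCP. Carrying it to the neck.

Request:
step_arm(
  moves=[
    [[0.2,-2.0,0,0],[0.2,-3.8,0,0],[0.2,-3.8,0,0],[0.2,-3.8,0,0],[0.2,-3.8,0,0],[0.2,-3.8,0,0],[0.2,-3.8,0,0],[0.2,-3.8,0,0],[0.2,-3.8,0,0],[0.2,-3.8,0,0]],
  ],
)

```text
t: 9.42
tool_pos: [0.5471, -0.2183, 0.3155]
tool_rot: [-2.488, 1.918, -0.001]
contact_force: [-0.3, 0.6, -2.9]
opening: 0.0505
```

Request:
step_arm(
  moves=[
    [[0.2,-3.0,0,0],[0.1,-1.9,0,0],[0,0,0,0],[0,0,0,0],[0,0,0,0]],
  ],
)

```text
t: 9.83
tool_pos: [0.5504, -0.2649, 0.3152]
tool_rot: [-2.488, 1.917, 0.001]
contact_force: [0.0, -0.1, -2.7]
opening: 0.0503
```

```bash
python3 look.py w5 neck:.165 
python3 - <<'E'
from h import *
np.set_printoptions(precision=4,suppress=True)
K=[]
def proj(cam,P):
    c=viewer.calibration(cam);x=np.array(c["camera_matrix"])@(np.array(c["R"])@np.array(P)+c["t"]);return x[:2]/x[2]
p=readout.get_obs()["tool_pos"]
for cam in("scene","side"):
    c=viewer.calibration(cam);im=viewer.get_image(cam)
    for th in("stem_tip","neck","thermometer"):
        for r in nets.pinpoint(cam,th)[:1]:print(cam,th,r)
    print("pred tip",proj(cam,[p[0]-.001,p[1],p[2]-.103]),"pred neck",proj(cam,[.548,-.2655,.165]))
    u,v=proj(cam,[.548,-.2655,.19]).astype(int)
    K.append(cv2.resize(im[v-50:v+50,u-50:u+50],(400,400),interpolation=2));print("crop origin",u-50,v-50)
cv2.imwrite("pics/c5.png",np.hstack(K))
E
```

```text
9.8333 [ 0.5504 -0.2649  0.3152] [-2.4884  1.917   0.0007] [ 0.0367 -0.0517 -2.6837] [-0.5706 -0.0166  1.5447  0.0005  1.6138  0.7423]
cam [ 0.6279 -0.2439  0.4571]
neck 0.67 [316.6 194.8] [ 0.5467 -0.2657  0.165 ]
 mask 0.92 [96.5, 32.1, 406.1, 301.0] 58951
scene stem_tip {'at': [296.2, 279.2], 'confidence': 0.94}
scene neck {'at': [297.6, 288.5], 'confidence': 0.88}
scene thermometer {'at': [294.4, 266.2], 'confidence': 0.84}
pred tip [294.2031 278.536 ] pred neck [294.3594 287.6851]
crop origin 243 233
side stem_tip {'at': [341.1, 120.2], 'confidence': 0.82}
side neck {'at': [335.5, 130.2], 'confidence': 0.96}
side thermometer {'at': [344.1, 104.5], 'confidence': 0.76}
pred tip [340.4873 121.5395] pred neck [340.7406 133.7604]
crop origin 290 77
```

View pics/c5.png

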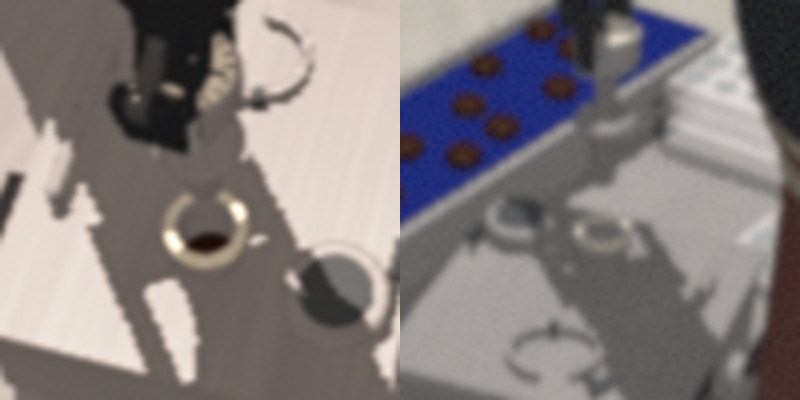

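View pics/w5.png

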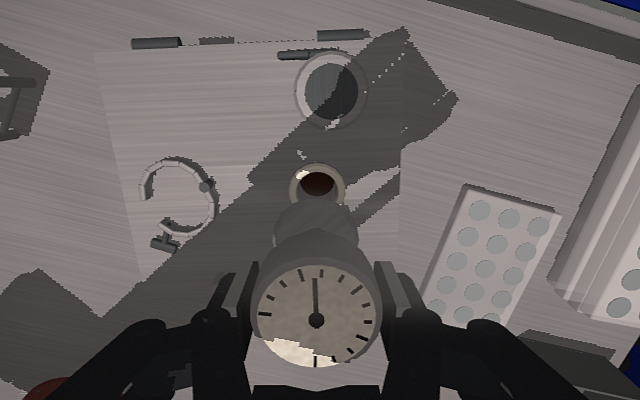

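```bash
python3 - <<'E'
from h import *
c=viewer.calibration("wrist")
im=cv2.imread("pics/w5.png")
# dial rim: ellipse eye-fit box 250..381 x ~257..367 -> net mask
for r in nets.masks_of("wrist","thermometer")[:1]: print(r["box"])
for px,z in(((316,313),.347),((316,320),.347),((317,191),.165)): print(px,onplane("wrist",px,z,c))
# predicted ring outline & dial outline overlays
o=readout.get_obs()["tool_pos"]
def pr(P):
    x=np.array(c["camera_matrix"])@(np.array(c["R"])@np.array(P)+c["t"]);return x[:2]/x[2]
th=np.linspace(0,6.28,60)
def circ(cx,cy,z,r):return np.array([pr([cx+r*np.cos(a),cy+r*np.sin(a),z]) for a in th])
for n,(x,y,z,r) in dict(ring=(.548,-.2655,.165,.025),ringin=(.548,-.2655,.165,.018),dial=(o[0],o[1],.347,.026),flange=(o[0],o[1],.269,.025)).items():
    q=circ(x,y,z,r);print(n,q.min(0),q.max(0))
    cv2.polylines(im,[q.astype(int)],True,(0,0,255) if 'ring' in n else (0,255,0),1)
cv2.imwrite("pics/o5.png",cv2.resize(im[140:390,200:440],(720,600),fx=1,fy=1)[:600])
E
```

```text
[249.7, 191.7, 388.0, 372.1]
(316, 313) [ 0.55405568 -0.26354854  0.347     ]
(316, 320) [ 0.55117225 -0.2643064   0.347     ]
(317, 191) [ 0.55003198 -0.26558486  0.165     ]
ring [287.14513831 164.41910257] [345.45484495 220.55419347]
ringin [295.31132837 172.62387741] [337.28660375 213.02885751]
dial [246.8101751 258.1238188] [388.87309318 379.15964069]
flange [273.67674346 196.84614076] [360.51410503 277.05496118]
```

View pics/o5.png

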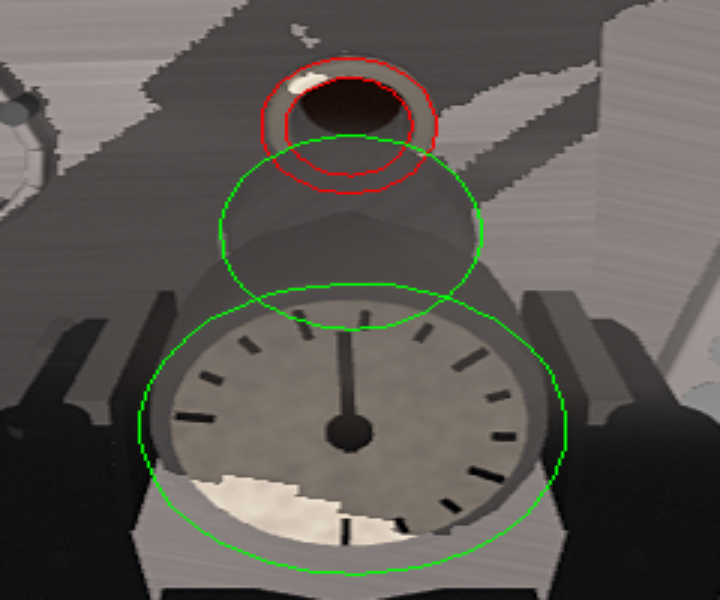

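The ring overlay fits the neck at (0.548, -0.2655) and the thermometer works out at about (0.548, -0.265), so they line up. Its flange sits about 50 mm below the TCP, so contact should come at TCP z ≈ 0.215.

Request:
step_arm(
  moves=[
    [[0,0,-1.0,0],[0,0,-1.5,0],[0,0,-1.5,0],[0,0,-1.0,0],[0,0,-1.0,0],[0,0,-0.8,0],[0,0,-0.6,0],[0,0,-0.4,0],[0,0,0,0],[0,0,0,0]],
  ],
)

```text
t: 11.27
tool_pos: [0.5505, -0.2654, 0.2376]
tool_rot: [-2.489, 1.917, -0.001]
contact_force: [0.5, -0.3, -2.2]
opening: 0.0506
```

Request:
step_arm(
  moves=[
    [[0,0,-0.3,0],[0,0,-0.3,0],[0,0,-0.3,0],[0,0,0,0],[0,0,0,0],[0,0,0,0]],
  ],
)

```text
t: 11.77
tool_pos: [0.5504, -0.2653, 0.2283]
tool_rot: [2.489, -1.917, -0.0]
contact_force: [0.2, -0.5, -2.5]
opening: 0.0504
```

Request:
step_arm(
  moves=[
    [[0,0,-0.3,0],[0,0,-0.3,0],[0,0,-0.3,0],[0,0,-0.2,0],[0,0,0,0],[0,0,0,0],[0,0,0,0]],
  ],
)

```text
t: 12.35
tool_pos: [0.5504, -0.2654, 0.2173]
tool_rot: [-2.489, 1.917, -0.0]
contact_force: [-0.5, -0.6, -1.6]
opening: 0.0503
```

Request:
step_arm(
  moves=[
    [[0,0,-0.1,0],[0,0,-0.1,0],[0,0,0,0],[0,0,0,0]],
  ],
)

```text
t: 12.68
tool_pos: [0.5504, -0.2653, 0.2154]
tool_rot: [-2.489, 1.917, -0.0]
contact_force: [-0.1, 0.1, -2.3]
opening: 0.0501
```

Request:
step_arm(
  moves=[
    [[0,0,-0.1,0],[0,0,0,0],[0,0,0,0]],
  ],
)

```text
t: 12.93
tool_pos: [0.5505, -0.2654, 0.2148]
tool_rot: [-2.488, 1.917, -0.001]
contact_force: [0.1, -0.4, -0.5]
opening: 0.0505
```

Request:
step_arm(
  moves=[
    [[0,0,-0.1,0],[0,0,0,0],[0,0,0,0]],
  ],
)

```text
t: 13.18
tool_pos: [0.5505, -0.2654, 0.2141]
tool_rot: [-2.488, 1.917, -0.001]
contact_force: [-0.7, 1.3, 2.5]
opening: 0.0503
```

Request:
step_arm(
  moves=[
    [[0,0,-0.1,0],[0,0,-0.1,0],[0,0,0,0],[0,0,0,0]],
  ],
)

```text
t: 13.52
tool_pos: [0.5506, -0.2654, 0.2129]
tool_rot: [-2.488, 1.917, -0.002]
contact_force: [-3.1, 2.5, 6.3]
opening: 0.0504
```

Request:
step_arm(
  moves=[
    [[0,0,-0.04,0],[0,0,0,0],[0,0,0,0]],
  ],
)

```text
t: 13.77
tool_pos: [0.5507, -0.2654, 0.2127]
tool_rot: [-2.488, 1.917, -0.002]
contact_force: [-2.0, 1.9, 7.6]
opening: 0.0507
```

Request:
step_arm(
  moves=[
    [[0,0,0,0],[0,0,0,0],[0,0,0,0],[0,0,0,0],[0,0,0,0],[0,0,0,0]],
  ],
)

```text
t: 14.27
tool_pos: [0.5506, -0.2654, 0.2127]
tool_rot: [-2.488, 1.917, -0.002]
contact_force: [-3.4, 1.8, 7.3]
opening: 0.0505
```

Request:
step_arm(
  moves=[
    [[-0.1,0.05,-0.04,0],[0,0,0,0],[0,0,0,0],[0,0,0,0]],
  ],
)

```text
t: 14.6
tool_pos: [0.5504, -0.2653, 0.2127]
tool_rot: [-2.488, 1.917, -0.006]
contact_force: [-0.3, 1.4, 7.2]
opening: 0.0503
```

```bash
python3 - <<'E'
from h import *
np.set_printoptions(precision=3,suppress=True)
K=[]
for cam in("scene","side"):
    c=viewer.calibration(cam);im=viewer.get_image(cam)
    o=readout.get_obs();print(o["t"],o["contact_force"],o["wrist_torque"])
    x=np.array(c["camera_matrix"])@(np.array(c["R"])@np.array([.548,-.2655,.19])+c["t"]);u,v=(x[:2]/x[2]).astype(int)
    K.append(cv2.resize(im[v-40:v+40,u-40:u+40],(400,400),interpolation=2))
cv2.imwrite("pics/c6.png",np.hstack(K))
E
```

```text
14.65 [-0.511  1.541  7.185] [ 0.175  0.18  -0.009]
14.7 [-0.503  0.937  7.04 ] [0.238 0.169 0.013]
```

View pics/c6.png

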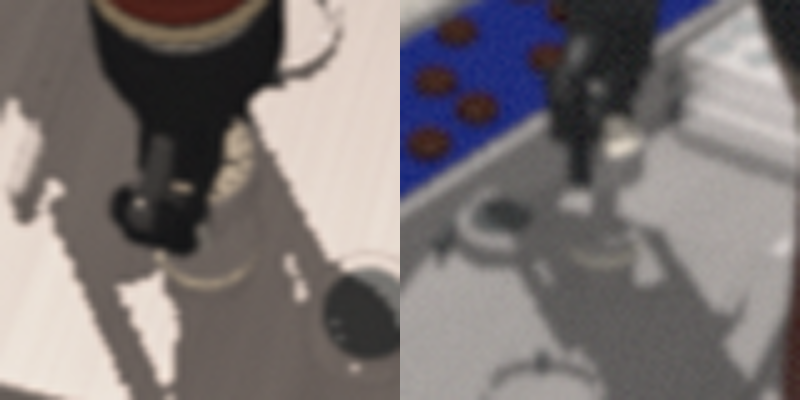

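The flange sits on the gasket, with only the near rim of the white ring showing. I'll raise the push from about 10 N to about 12 N and hold.

Request:
step_arm(
  moves=[
    [[0,0,-0.08,0],[0,0,0,0],[0,0,0,0],[0,0,0,0],[0,0,0,0],[0,0,0,0]],
  ],
)

```text
t: 15.2
tool_pos: [0.5504, -0.2653, 0.2124]
tool_rot: [-2.488, 1.917, -0.006]
contact_force: [-1.3, 1.1, 8.9]
opening: 0.0507
```

Request:
step_arm(
  moves=[
    [[0,0,0,0],[0,0,0,0],[0,0,0,0],[0,0,0,0],[0,0,0,0],[0,0,0,0],[0,0,0,0],[0,0,0,0],[0,0,0,0],[0,0,0,0]],
  ],
)

```text
t: 16.03
tool_pos: [0.5504, -0.2653, 0.2124]
tool_rot: [-2.488, 1.917, -0.006]
contact_force: [-1.7, 1.7, 9.1]
opening: 0.0502
```

Request:
step_arm(
  moves=[
    [[0,0,0,0],[0,0,0,0],[0,0,0,0],[0,0,0,0],[0,0,0,0],[0,0,0,0],[0,0,0,0],[0,0,0,0],[0,0,0,0],[0,0,0,0]],
  ],
)

```text
t: 16.87
tool_pos: [0.5504, -0.2653, 0.2124]
tool_rot: [-2.488, 1.917, -0.006]
contact_force: [-2.2, 1.9, 9.4]
opening: 0.0504
```

Request:
step_arm(
  moves=[
    [[0,0,0,0],[0,0,0,0],[0,0,0,0],[0,0,0,0],[0,0,0,0],[0,0,0,0],[0,0,0,0],[0,0,0,0],[0,0,0,0],[0,0,0,0]],
  ],
)

```text
t: 17.7
tool_pos: [0.5504, -0.2653, 0.2124]
tool_rot: [-2.488, 1.917, -0.006]
contact_force: [-0.9, 1.6, 8.9]
opening: 0.0502
```

Request:
step_arm(
  moves=[
    [[0,0,0,0],[0,0,0,0],[0,0,0,0],[0,0,0,0],[0,0,0,0],[0,0,0,0],[0,0,0,0],[0,0,0,0],[0,0,0,0],[0,0,0,0]],
  ],
)

```text
t: 18.53
tool_pos: [0.5504, -0.2653, 0.2124]
tool_rot: [-2.488, 1.917, -0.006]
contact_force: [-2.2, 1.1, 8.9]
opening: 0.0505
```

The push has held steady for over 3 s at about 9 N on the wrist plus about 2.8 N of weight, roughly 12 N in all.

```bash
python3 -c "
from station import ctrl,readout
print(ctrl.finish_job()); print(readout.get_obs()['contact_force'])"
```

```text
the job is handed in; nothing more can be done
None
the job is handed in; nothing more can be done
```

The thermometer is standing in the tank's open neck, gripped by its case and pressed on the gasket with about 12 N. I handed the job in like that at about 18.5 s of the 56 s.

- **Force:** the wrist read about 9 N upward, plus about 2.8 N for the thermometer's weight. It stayed between 8.9 and 9.4 N on the wrist in every reading over the last 3.3 s, and no reading came near the 25 N limit.
- **Fit:** my estimates put the thermometer within about 1–2 mm of the neck's centre and the tool within about 0.3° of vertical. The last pictures showed the flange on the gasket.
- **Side force:** a sideways force of about 2–3 N remained, probably light contact with the bore or gasket. I nudged the arm by about 1 mm to ease it, but it did not go away completely.
- **Not checked:** I compared no positions of the other things before and after. The arm kept clear of them, and I saw no unexpected contact force at any step. Handing in gave no verdict.

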